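# Close the spares case: two flaps, then its knurled cap nut

### The job

Close the grey metal spares case on the repair bench: fold its plain notched flap fully down first, then fold the flap that carries the knurled cap nut fully down over it. Screw the nut on clockwise until it bottoms out on its thread, then back it off a quarter turn so that it does not bind, and finish while still gripping the nut there, with both flaps shut: do not let go. Leave the other things on the bench where they lie.

Things in the scene. Friction and masses are not known exactly. Their poses are not given: they have to be found in the camera images.
- case: Grey sheet-metal box standing on the bench, fixed to it: 160 mm along its x, 190 mm along its y, walls 4 mm, rim 80 mm above the bench (-y wall 84 mm). Origin: centre of its underside; z up. A fixed upright stud (12 mm diameter, top 105 mm above the bench) stands in its middle at x = y = 0. Two flaps are hinged on its long-side rims, hinge lines along the case's x. Both stand open at the start (roughly upright, some leaning outward).
- under_flap (a joint): Plain flap with a notch in its free edge (the notch clears the stud: 24 mm wide, from 83 mm off the hinge to the edge). Hinge line at case y = +95 mm, z = 82 mm; flap 156 mm along x, 120 mm from hinge to free edge, 4 mm thick (+-2 mm about the hinge plane). Value: rad, 0 = shut, lying level towards -y over the case; 1.57 = upright; up to 2.1, leaning outward. Stiff hinge: it stays where it is left; about 0.2 to 0.3 N m moves it (3 N near the free edge). Goes down first.
- over_flap (a joint): Flap that carries the knurled nut. Hinge line at case y = -95 mm, z = 86 mm; same size (156 x 120 x 4 mm). Value: rad, 0 = shut, lying level towards +y on top of the other flap, its top face 88 mm above the bench; 1.57 = upright; up to 2.1, leaning outward. Same stiff hinge. Goes down second.
- nut (a joint): Turn of the knurled nut about its axis (the normal of the over_flap). Value: rad, grows as it is screwed on, clockwise seen from above with the flap shut; hard stop (bottomed out) at 4.71; it moves 3 mm along its axis per turn (down as it is screwed on). Turning friction about 0.06 N m; it stays where it is left. Starts 2 to 4 rad short of the stop, so it takes several grasps.
- cap: The knurled steel cap nut itself, captive in the over_flap on its outer face: upright round cylinder when the flap is shut, 34 mm diameter, 32 mm high. Origin: centre of its underside, z along its axis, away from the flap; x and y turn with it. It sits on the flap 95 mm from that flap's hinge, at the middle of its length, so with the flap shut its axis is the stud's (case x = y = 0) and its underside 88 mm above the bench when bottomed out, up to 2 mm higher before.
- handset_a: Not part of the job, leave it: grey cordless handset, 150 x 48 x 24 mm, lying just beyond the case. Origin: centre of its underside.
- handset_b: Not part of the job, leave it: pale cordless handset, 150 x 48 x 24 mm, lying to the robot's left. Origin: centre of its underside.
- flux_jar: Not part of the job, leave it: small amber jar with a black lid, 40 mm diameter, 40 mm high, standing between the robot and the case. Origin: centre of its underside.
- driver: Not part of the job, leave it: screwdriver, 170 mm, lying beside the case on its -y side. Origin: centre of its underside.
- brush: Not part of the job, leave it: small wooden-handled brush, 150 mm, lying beside the case on its +y side. Origin: centre of its underside.
- screw_tray: Not part of the job, leave it: small divided aluminium tray, 100 x 70 x 20 mm, to the robot's right. Origin: centre of its underside.
- meter: Not part of the job, leave it: black hand meter, 140 x 75 x 32 mm, to the robot's right. Origin: centre of its underside.
Things that resemble listed ones, but are neither listed nor needed, are in the scene too. Leave any green or red look-alike of the case alone.

How it is judged:
On the way, in this order (a step that is already met when the one before it is completed fails the run):
1. the plain notched flap is down (within 0.08 rad) while the nut's flap is still open (value of joint under_flap below 0.08 rad and value of joint over_flap above 0.6 rad), for 0.1 s.
2. the nut's flap is down over it, both within 0.08 rad (value of joint each of under_flap, over_flap below 0.08 rad), for 0.2 s.
3. with both flaps down the nut is screwed on until it bottoms out (within 0.1 rad of its stop) (all of step 2 and value of joint nut above 4.61 rad), for 0.1 s.
At the end, for the whole second after the job is handed in: Both flaps shut (each within 0.08 rad), the nut a quarter turn (1.57 rad, +-0.35) back from its stop, still, and still gripped by the fingers (contact over 8 N) (all of step 2 and value of joint nut between 2.79 and 3.49 rad and velocity of joint nut between -0.1 and 0.1 rad/s and contact force between the fingers and cap above 8 N); the arm keeps its last pose, push and grip.
It fails at once if the nut's flap is folded down before the plain flap (value of joint over_flap below 0.3 rad and value of joint under_flap above 0.3 rad).
It fails at once if another thing on the bench is moved more than 30 mm (distance of any of handset_a, handset_b, flux_jar, driver, brush, screw_tray, meter from where it was at the start of the episode above 0.03 m).
It also fails if it takes over 64 s, if anything falls off the work surface, if the arm or the gripper's body presses on something with over 40 N, if the wrist force passes 120 N, or if a joint passes its speed limit or range.

### The arm

A 6-joint arm with a two-finger parallel gripper is mounted at the origin on the work surface. World frame = base frame: x ahead of the robot, y to its left, z up, the work surface at z = 0. Lengths are in m, angles in rad, forces in N, time in s.
With the tool pointing down it reaches from about 0.3 to 0.775 m from the base axis. Payload 14.6 kg.
Tool frame: the origin (TCP) lies at the very end of the fingers, on their centre line; the grasp point (between the pads) lies 19 mm behind it; z points along the fingers, y is the direction in which the jaws open and shut (so a half turn about z gives the same grasp; the last joint's range is limited). The gripper opens to 94 mm and grips with 3 to 60 N. Pads are 16 mm wide; open, the fingers measure 119 mm over their backs; the gripper's body (75 mm by 177 mm) begins 78 mm behind the grasp point.
Start: joints at [-1.403, 0.3, 1.521, -0, 1.321, -0.067], TCP at [0.128, -0.535, 0.205] pointing down, gripper open.
Joint ranges: [-3.03, 3.03], [-0.79, 2.21], [0.23, 2.52], [-1.04, 4.18], [0, 3.07], [-2.55, 2.55]. Speed limits (rad/s): [2.22, 2.22, 2.57, 3.14, 3.14, 3.14].

### API

Orientations are given as [roll, pitch, yaw] about the fixed x, y, z axes, in that order (R = Rz(yaw) Ry(pitch) Rx(roll)).
In Python, from station import status, camera, ctrl gives the robot as it stands. The module is installed in compiled form; this text tells all that it offers.
- The arm moves only by the shell command python3 -m jog 'ROWS' [FORCE]. ROWS is JSON, a list of rows, each a list of 7 numbers: the shift along the tool's x, y, z each as a share of 1000 mm, from -1 to 1, then the turn, a rotation vector about the tool's x, y, z each as a share of pi/2 rad, from -1 to 1, then the opening, from -1 (shut) to 1 (fully open), so that 0 is half open. A call has 1 to 20 rows; each row is the pose to reach, as a shift and turn from the pose measured when the call began, along the tool's axes at that moment; what a row does not reach only later rows make up. A row lasts 1/10 s, in which the tool goes at most 50 mm and 8.59 degrees, less where a joint would pass 70% of its speed; a pose out of reach is approached as far as the arm can. A call with a number of a shift or a turn outside -1 to 1 is refused whole. A call with a gripper value outside its range is refused whole. The fingers move at their own pace and stop on an object; FORCE is the grip in N (left out, the last holds). Time passes only in rows, so rows that repeat a pose let the fingers close. It gives the time, the measured TCP pose, the force and the opening at its end, in the units of the state.
- status.get_obs(): the state, without advancing time (a new reading comes with each control period).
- camera(name): name is "scene" or "top"; returns a dict with "image" (480x640x3 uint8, red, green, blue), "fx", "fy", "cx", "cy" (pixels), "world_from_camera" (4x4, takes a point from camera to world coordinates). Camera axes: x right, y down, z forward; pixel columns grow to the right and rows downward; lengths in m; the calibration is good to about 2 mm. A picture is of the moment at which its call begins. There is no depth.
- ctrl.hand_in(): hands the job in, once; it reports no verdict.
The state is a dict: "time_s": time; "qpos": joint angles; "joint_vel": joint speeds; "tau": joint torques, N m; "ee_pos": TCP position; "eef_rot": TCP orientation; "force": force on the tool from outside, world axes, zero at the start; "moment": the same for the moment, N m; "grip_width": finger opening in m.
Only numpy, scipy, OpenCV 4.12 (cv2) and the standard library are available. Lean on these libraries where they do the work, as an engineer would, in place of code of your own. Each camera call takes 0.05 s, during which the arm holds its last target.

## Working session

There is one attempt and no reset: what is moved stays moved. The work goes in short steps, Python scripts to look and compute and a shell command to move; the robot and the scene stay as the last step left them, time stands still between calls to the robot, and variables do not carry over. Pictures are saved under pics/ and viewed, and the job is handed in when it is done.

```bash
mkdir -p pics
python3 - <<'E'
from station import status,camera
import cv2,json
o=status.get_obs();print(o)
for n in("scene","top"):
    c=camera(n);cv2.imwrite(f"pics/{n}0.png",c["image"][:,:,::-1]);print(n,c["fx"],c["fy"],c["cx"],c["cy"],c["world_from_camera"])
E
```

```text
{'time_s': 0.0, 'qpos': array([-1.40257800e+00,  3.00482297e-01,  1.52157616e+00, -8.28878801e-06,
        1.32068142e+00, -6.65983783e-02]), 'joint_vel': array([-0.00268872,  0.00137491, -0.00036516, -0.00095923, -0.00086948,
        0.00096315]), 'tau': array([-3.31394040e-04, -5.31803727e+01, -3.52736664e+01,  7.07655237e-02,
        2.44454015e-02, -1.12939072e-04]), 'ee_pos': array([ 0.12791847, -0.53465398,  0.20488227]), 'eef_rot': array([-3.14044744e+00, -6.83356665e-05,  2.34818723e-01]), 'force': array([-0.05539857, -0.15426258, -0.13610091]), 'moment': array([ 0.01516207,  0.04779034, -0.00497471]), 'grip_width': 0.09403348288523312}
scene 525.4008245625387 525.4008245625387 318.3055830259141 240.54401908809888 [[-0.6600976   0.41761782 -0.62439292  1.43288936]
 [ 0.75103629  0.38316006 -0.53771075  0.8069977 ]
 [ 0.01468484 -0.82388332 -0.56656918  0.92406921]
 [ 0.          0.          0.          1.        ]]
top 482.8486654597756 482.8486654597756 326.4773694016652 240.01544021090555 [[ 4.01549217e-03 -9.95216138e-01  9.76151319e-02  3.73980232e-01]
 [-9.99991704e-01 -3.92950058e-03  1.07315808e-03  1.92407897e-02]
 [-6.84445519e-04 -9.76186313e-02 -9.95223660e-01  1.25348984e+00]
 [ 0.00000000e+00  0.00000000e+00  0.00000000e+00  1.00000000e+00]]
```

View pics/scene0.png

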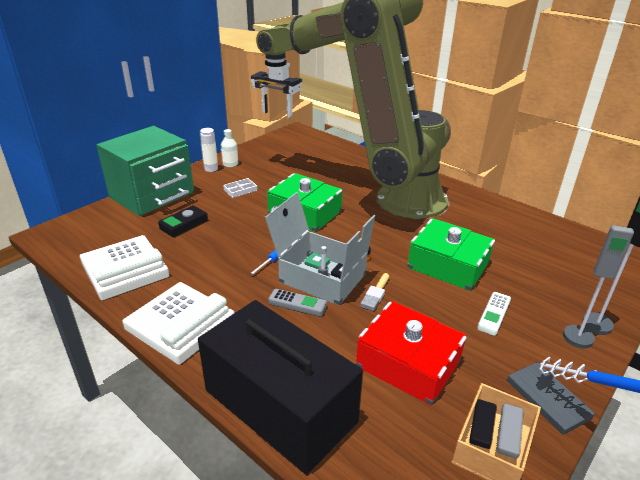

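View pics/top0.png

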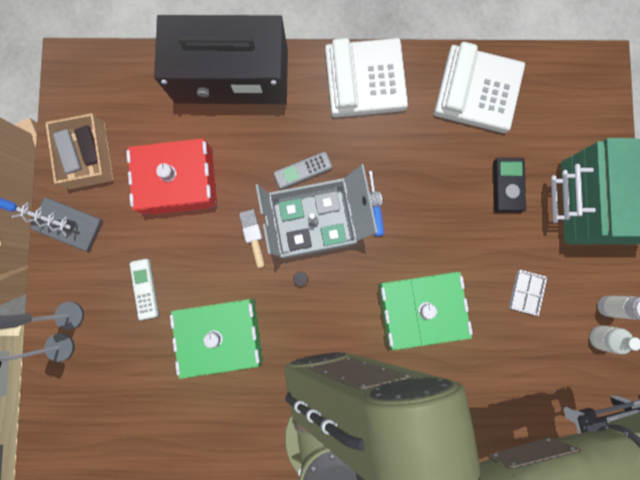

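Run:
```python
import cv2
a=cv2.imread("pics/top0.png")[160:280,230:390];cv2.imwrite("pics/top0c.png",cv2.resize(a,None,fx=5,fy=5,interpolation=cv2.INTER_CUBIC))
a=cv2.imread("pics/scene0.png")[180:320,240:400];cv2.imwrite("pics/scene0c.png",cv2.resize(a,None,fx=4,fy=4,interpolation=cv2.INTER_CUBIC))
```

```text
(no output)
```

View pics/top0c.png

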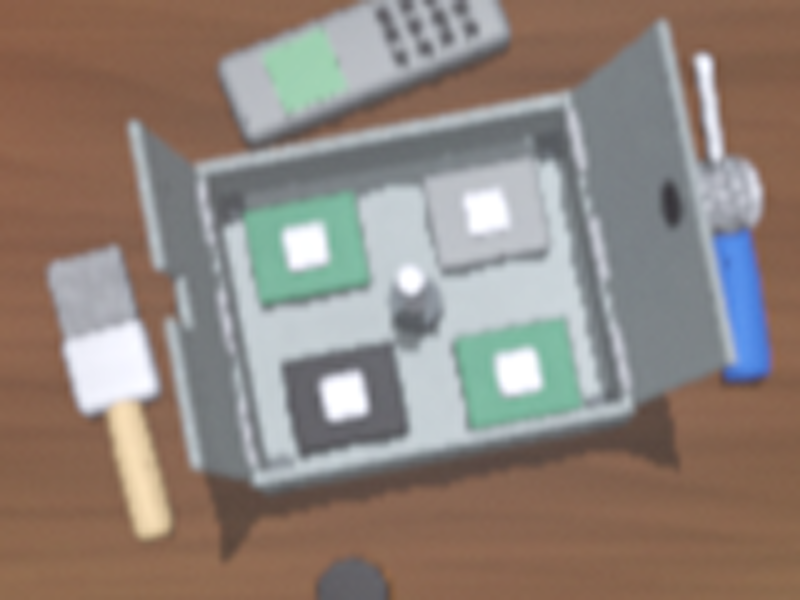

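View pics/scene0c.png

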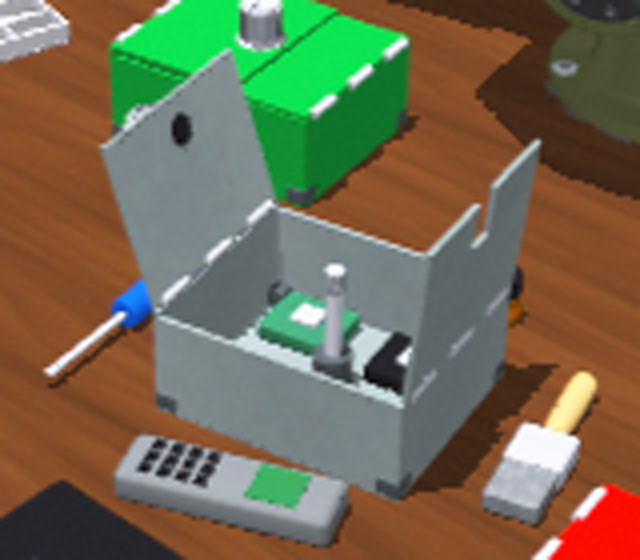

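```bash
cat > h.py <<'E'
import numpy as np,cv2
K={"scene":(525.4008,318.3056,240.544),"top":(482.84867,326.47737,240.01544)}
W={"scene":np.array([[-0.6600976,0.41761782,-0.62439292,1.43288936],[0.75103629,0.38316006,-0.53771075,0.8069977],[0.01468484,-0.82388332,-0.56656918,0.92406921],[0,0,0,1]]),
"top":np.array([[4.01549217e-03,-9.95216138e-01,9.76151319e-02,3.73980232e-01],[-9.99991704e-01,-3.92950058e-03,1.07315808e-03,1.92407897e-02],[-6.84445519e-04,-9.76186313e-02,-9.95223660e-01,1.25348984],[0,0,0,1]])}
def proj(n,P):
    f,cx,cy=K[n];p=np.linalg.inv(W[n])@np.r_[P,1];return np.array([cx+f*p[0]/p[2],cy+f*p[1]/p[2]])
def c2w(v,P):
    x,y,a=v[:3];c,s=np.cos(a),np.sin(a);return np.array([x+c*P[0]-s*P[1],y+s*P[0]+c*P[1],P[2]])
def under(t,x,r,n=0):  # n: offset along outer normal
    return [x,.095-r*np.cos(t)+n*np.sin(t),.082+r*np.sin(t)+n*np.cos(t)]
def over(t,x,r,n=0):
    return [x,-.095+r*np.cos(t)-n*np.sin(t),.086+r*np.sin(t)+n*np.cos(t)]
E
cat > fit.py <<'E'
from h import *
from scipy.optimize import least_squares
T=lambda u,v:(230+u/5,160+v/5); S=lambda u,v:(240+u/4,180+v/4)
def obs(v):
    tu,to=v[3:];
    return [("top",T(200,168),[.08,.095,.08]),("top",T(258,485),[-.08,.095,.08]),("top",T(632,405),[-.08,-.095,.084]),("top",T(572,95),[.08,-.095,.084]),
    ("top",T(133,123),under(tu,.078,.12)),("top",T(197,468),under(tu,-.078,.12)),("top",T(662,22),over(to,.078,.12)),("top",T(732,362),over(to,-.078,.12)),("top",T(410,278),[0,0,.105]),
    ("scene",S(157,315),[.08,-.095,.084]),("scene",S(408,405),[.08,.095,.08]),("scene",S(432,255),under(tu,.078,.12)),("scene",S(540,143),under(tu,-.078,.12)),("scene",S(103,150),over(to,.078,.12)),("scene",S(232,52),over(to,-.078,.12)),("scene",S(335,268),[0,0,.105])]
def res(v): return np.concatenate([proj(n,c2w(v,P))-np.array(p) for n,p,P in obs(v)])
r=least_squares(res,[.5,.04,.2,1.6,1.8],loss="soft_l1")
print(r.x);print(res(r.x).reshape(-1,2).round(1).tolist())
v=r.x
print(v.tolist())
E
python3 fit.py
```

```text
[0.54406615 0.05647629 0.20189588 1.6856169  1.8793052 ]
[[-2.2, 0.0], [-1.6, 0.2], [0.1, 0.7], [-1.0, -0.6], [-1.4, 0.5], [-1.1, 0.5], [-1.0, -0.1], [-0.5, 0.2], [-0.4, 0.6], [-2.3, -1.7], [-2.8, -0.3], [-1.5, -0.5], [-1.3, -1.6], [-1.5, -1.2], [-2.1, -1.8], [-1.4, -0.5]]
[0.5440661490537806, 0.05647629495431811, 0.20189587641905998, 1.685616903953072, 1.8793052032041428]
```

```bash
cat >> h.py <<'E'
V=[0.544,0.0565,0.202,1.686,1.879]
from scipy.spatial.transform import Rotation as R
def go(P,yaw,V=V):
    "row to case point P (m), case-frame yaw+V[2]"
    from station import status
    o=status.get_obs();R0=R.from_euler("xyz",o["eef_rot"])
    s=R0.inv().apply(c2w(V,P)-o["ee_pos"])
    Rt=R.from_euler("xyz",[np.pi,0,yaw+V[2]])
    rv=(R0.inv()*Rt).as_rotvec()/(np.pi/2)
    return s.round(3).tolist(),rv.round(3).tolist()
def where(V=V):
    from station import status
    o=status.get_obs();c,s=np.cos(V[2]),np.sin(V[2]);d=o["ee_pos"]-np.array([V[0],V[1],0])
    print("t",round(o["time_s"],2),"case",np.round([c*d[0]+s*d[1],-s*d[0]+c*d[1],d[2]],4),"rpy",np.round(o["eef_rot"],3),"q6",round(o["qpos"][5],3),"F",np.round(o["force"],1),"M",np.round(o["moment"],2),"w",round(o["grip_width"],4))
E
python3 -c "
from h import *
where();print(c2w(V,[-.035,.165,.28]));print(go([-.035,.165,.28],np.pi/2));print(go([-.035,.165,.168],np.pi/2))"
```

```text
t 0.1 case [-0.5262 -0.4957  0.205 ] rpy [-3.141 -0.     0.235] q6 -0.067 F [ 0.  -0.1 -0.8] M [ 0.03 -0.01 -0.01] w 0.094
[0.47660785 0.21112308 0.28      ]
([0.513, -0.644, -0.074], [-0.0, -0.001, -0.979])
([0.513, -0.644, 0.038], [-0.0, -0.001, -0.979])
```

```bash
python3 -m jog '[[0.05,-0.05,-0.09,0,0,-0.1,-1],[0.513,-0.644,-0.09,0,0,-0.979,-1],[0.513,-0.644,-0.09,0,0,-0.979,-1],[0.513,-0.644,-0.09,0,0,-0.979,-1],[0.513,-0.644,-0.09,0,0,-0.979,-1],[0.513,-0.644,-0.09,0,0,-0.979,-1],[0.513,-0.644,-0.09,0,0,-0.979,-1],[0.513,-0.644,-0.09,0,0,-0.979,-1],[0.513,-0.644,-0.09,0,0,-0.979,-1],[0.513,-0.644,-0.09,0,0,-0.979,-1],[0.513,-0.644,-0.09,0,0,-0.979,-1],[0.513,-0.644,-0.09,0,0,-0.979,-1],[0.513,-0.644,-0.09,0,0,-0.979,-1],[0.513,-0.644,-0.09,0,0,-0.979,-1],[0.513,-0.644,-0.09,0,0,-0.979,-1],[0.513,-0.644,-0.09,0,0,-0.979,-1],[0.513,-0.644,-0.09,0,0,-0.979,-1],[0.513,-0.644,-0.09,0,0,-0.979,-1],[0.513,-0.644,-0.09,0,0,-0.979,-1]]' 20
python3 - <<'E'
from h import *
where();print(go([-.035,.165,.168],np.pi/2))
from station import camera
for n in("scene","top"):cv2.imwrite(f"pics/{n}1.png",camera(n)["image"][:,:,::-1])
# arc rows relative to start at y=.165,z=.168
for t in np.arange(1.7,-.01,-.1):
    c=under(t,0,.09,.0); print(round(t,2),round(c[1]+.008,3),round(c[2],3))
E
```

```text
time_s: 2.0
ee_pos: [0.4768, 0.2112, 0.2948]
eef_rot: [-3.14, -0.001, 1.774]
force: [0.4, -0.5, -0.1]
grip_width: 0.0003
t 2.0 case [-0.0348  0.165   0.2948] rpy [-3.140e+00 -1.000e-03  1.774e+00] q6 0.143 F [ 0.4 -0.5 -0.1] M [-0.01 -0.09 -0.01] w 0.0003
([-0.0, 0.0, 0.127], [-0.001, -0.0, 0.001])
1.7 0.115 0.171
1.6 0.106 0.172
1.5 0.097 0.172
1.4 0.088 0.171
1.3 0.079 0.169
1.2 0.07 0.166
1.1 0.062 0.162
1.0 0.054 0.158
0.9 0.047 0.152
0.8 0.04 0.147
0.7 0.034 0.14
0.6 0.029 0.133
0.5 0.024 0.125
0.4 0.02 0.117
0.3 0.017 0.109
0.2 0.015 0.1
0.1 0.013 0.091
-0.0 0.013 0.082
```

View pics/scene1.png

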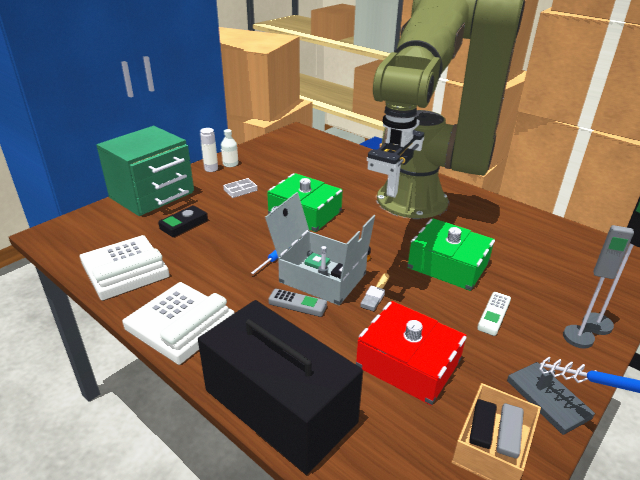

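```bash
python3 -m jog '[[0,0,0.05,0,0,0,-1],[0,0,0.1,0,0,0,-1],[0,0,0.125,0,0,0,-1],[-0.035,0,0.125,0,0,0,-1],[-0.05,0,0.124,0,0,0,-1],[-0.059,0,0.123,0,0,0,-1],[-0.068,0,0.123,0,0,0,-1],[-0.077,0,0.124,0,0,0,-1],[-0.086,0,0.126,0,0,0,-1],[-0.095,0,0.129,0,0,0,-1],[-0.103,0,0.133,0,0,0,-1],[-0.111,0,0.137,0,0,0,-1],[-0.118,0,0.143,0,0,0,-1],[-0.125,0,0.148,0,0,0,-1]]'
python3 - <<'E'
from h import *
where()
from station import camera
for n in("scene","top"):cv2.imwrite(f"pics/{n}2.png",cv2.resize(camera(n)["image"][130:330,200:440,::-1],None,fx=3,fy=3))
E
```

```text
time_s: 3.5
ee_pos: [0.5018, 0.0871, 0.1469]
eef_rot: [-3.141, -0.001, 1.772]
force: [-0.2, 2.3, 0.0]
grip_width: 0.0002
t 3.5 case [-0.0352  0.0384  0.1469] rpy [-3.141e+00 -1.000e-03  1.772e+00] q6 -0.102 F [-0.2  2.3  0. ] M [ 0.43  0.   -0.01] w 0.0002
```

View pics/scene2.png

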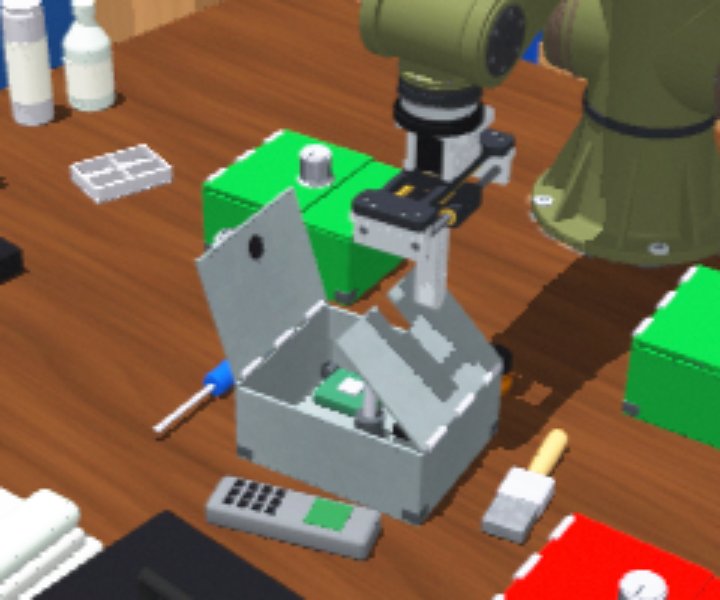

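```bash
python3 -m jog '[[-0.004,0,0.007,0,0,0,-1],[-0.009,0,0.014,0,0,0,-1],[-0.014,0,0.022,0,0,0,-1],[-0.018,0,0.03,0,0,0,-1],[-0.021,0,0.038,0,0,0,-1],[-0.023,0,0.047,0,0,0,-1],[-0.025,0,0.056,0,0,0,-1],[-0.025,0,0.062,0,0,0,-1],[-0.025,0,0.064,0,0,0,-1],[-0.025,0,0.064,0,0,0,-1]]'
python3 - <<'E'
from h import *
where()
from station import camera
for n in("scene","top"):cv2.imwrite(f"pics/{n}3.png",cv2.resize(camera(n)["image"][130:330,200:440,::-1],None,fx=3,fy=3))
E
```

```text
time_s: 4.6
ee_pos: [0.5065, 0.062, 0.0839]
eef_rot: [-3.14, 0.0, 1.771]
force: [-9.5, -3.8, 22.3]
grip_width: 0.0004
t 4.6 case [-0.0356  0.0129  0.0839] rpy [-3.14   0.     1.771] q6 -0.15 F [-9.5 -3.8 22.3] M [-0.68  1.73  0.04] w 0.0004
```

View pics/scene3.png

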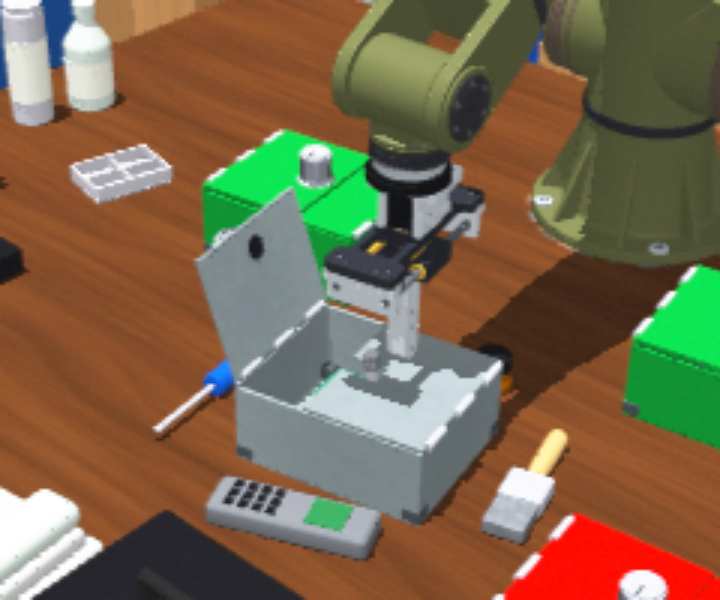

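```bash
python3 -m jog '[[0,0,-0.05,0,0,0,-1],[0,0,-0.1,0,0,0,-1],[0,-0.015,-0.15,0,0,0,-1],[0,-0.015,-0.2,0,0,0,-1],[-0.05,-0.015,-0.2,0,0,0,-1],[-0.1,-0.015,-0.2,0,0,0,-1],[-0.15,-0.015,-0.2,0,0,0,-1],[-0.19,-0.015,-0.2,0,0,0,-1],[-0.19,-0.015,-0.19,0,0,0,-1],[-0.19,-0.015,-0.14,0,0,0,-1],[-0.19,-0.015,-0.085,0,0,0,-1],[-0.19,-0.015,-0.085,0,0,0,-1]]'
python3 - <<'E'
from h import *
where()
from station import camera
for n in("scene","top"):cv2.imwrite(f"pics/{n}4.png",cv2.resize(camera(n)["image"][130:330,200:440,::-1],None,fx=3,fy=3))
for t in np.arange(1.9,-.01,-.1):
    c=over(t,0,.09,.002); print(round(t,2),round(c[1]-.008,3),round(c[2],3))
E
```

```text
time_s: 5.9
ee_pos: [0.527, -0.1257, 0.1631]
eef_rot: [-3.132, -0.005, 1.772]
force: [-0.1, 0.3, 0.8]
grip_width: 0.0005
t 5.9 case [-0.0533 -0.1751  0.1631] rpy [-3.132 -0.005  1.772] q6 -0.502 F [-0.1  0.3  0.8] M [-0.03 -0.05  0.05] w 0.0005
1.9 -0.134 0.171
1.8 -0.125 0.173
1.7 -0.117 0.175
1.6 -0.108 0.176
1.5 -0.099 0.176
1.4 -0.09 0.175
1.3 -0.081 0.173
1.2 -0.072 0.171
1.1 -0.064 0.167
1.0 -0.056 0.163
0.9 -0.049 0.158
0.8 -0.042 0.152
0.7 -0.035 0.146
0.6 -0.03 0.138
0.5 -0.025 0.131
0.4 -0.021 0.123
0.3 -0.018 0.115
0.2 -0.015 0.106
0.1 -0.014 0.097
-0.0 -0.013 0.088
```

View pics/scene4.png

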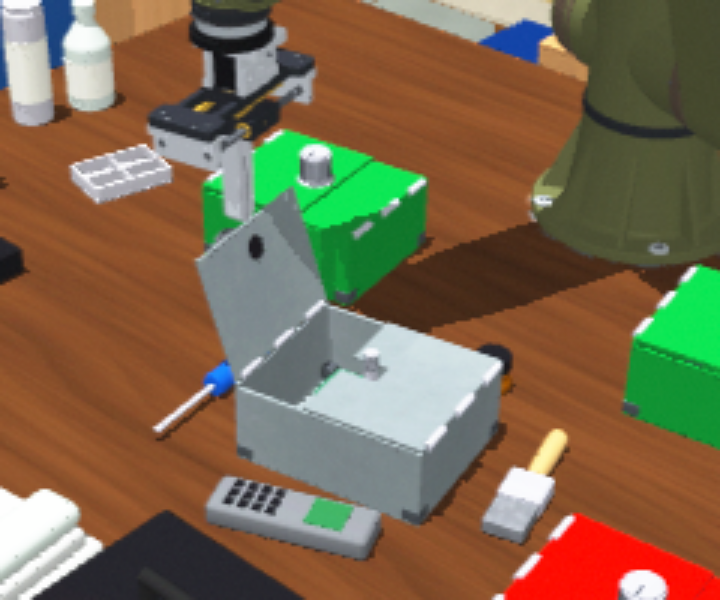

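View pics/top4.png

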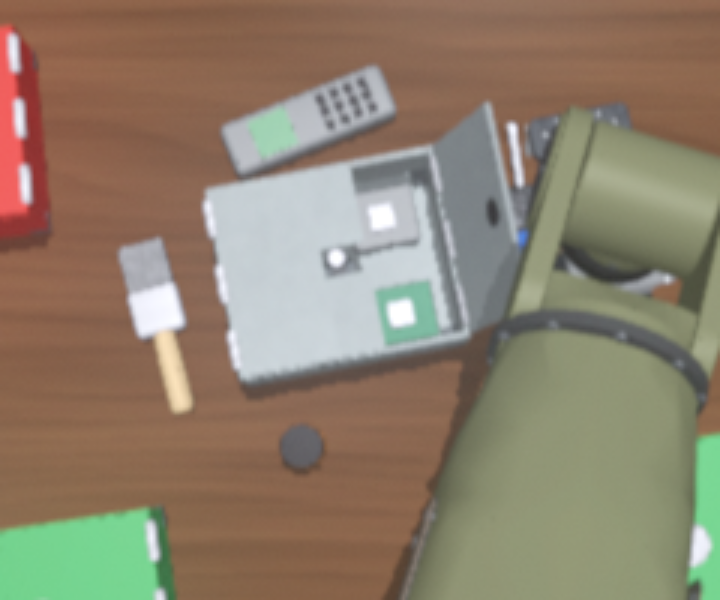

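```bash
python3 -m jog '[[0.02,0,-0.005,0,0,0,-1],[0.041,0,-0.008,0,0,0,-1],[0.05,0,-0.01,0,0,0,-1],[0.058,0,-0.012,0,0,0,-1],[0.067,0,-0.013,0,0,0,-1],[0.076,0,-0.013,0,0,0,-1],[0.085,0,-0.012,0,0,0,-1],[0.094,0,-0.01,0,0,0,-1],[0.103,0,-0.008,0,0,0,-1],[0.111,0,-0.004,0,0,0,-1],[0.119,0,0,0,0,0,-1],[0.126,0,0.005,0,0,0,-1],[0.133,0,0.011,0,0,0,-1],[0.14,0,0.017,0,0,0,-1],[0.145,0,0.025,0,0,0,-1]]'
python3 - <<'E'
from h import *
where()
from station import camera
for n in("scene",):cv2.imwrite(f"pics/{n}5.png",cv2.resize(camera(n)["image"][130:330,200:440,::-1],None,fx=3,fy=3))
E
```

```text
time_s: 7.5
ee_pos: [0.5004, 0.0162, 0.1436]
eef_rot: [-3.139, -0.001, 1.772]
force: [-0.5, -0.1, 2.2]
grip_width: 0.0006
t 7.5 case [-0.0508 -0.0308  0.1436] rpy [-3.139e+00 -1.000e-03  1.772e+00] q6 -0.242 F [-0.5 -0.1  2.2] M [-0.03 -0.13 -0.04] w 0.0006
```

View pics/scene5.png

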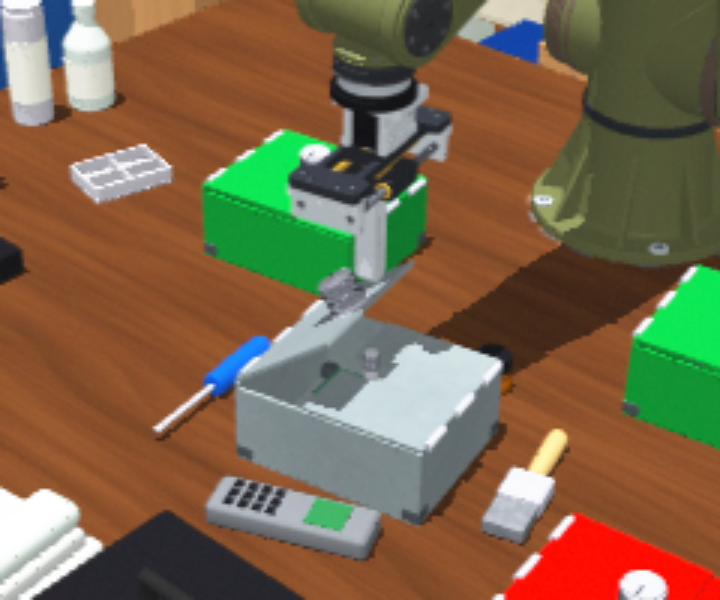

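```bash
python3 -m jog '[[0.005,0,0.012,0,0,0,-1],[0.01,0,0.021,0,0,0,-1],[0.013,0,0.029,0,0,0,-1],[0.016,0,0.038,0,0,0,-1],[0.017,0,0.047,0,0,0,-1],[0.018,0,0.054,0,0,0,-1],[0.018,0,0.057,0,0,0,-1],[0.018,0,0.057,0,0,0,-1],[0.018,0,0.057,0,0,0,-1]]'
python3 - <<'E'
from h import *
where()
from station import camera
for n in("scene",):cv2.imwrite(f"pics/{n}6.png",cv2.resize(camera(n)["image"][130:330,200:440,::-1],None,fx=3,fy=3))
E
```

```text
time_s: 8.45
ee_pos: [0.4961, 0.0342, 0.0875]
eef_rot: [-3.138, -0.001, 1.772]
force: [-17.5, 0.4, 36.4]
grip_width: 0.0004
t 8.45 case [-0.0514 -0.0123  0.0875] rpy [-3.138e+00 -1.000e-03  1.772e+00] q6 -0.207 F [-17.5   0.4  36.4] M [-0.15  3.19 -0.03] w 0.0004
```

View pics/scene6.png

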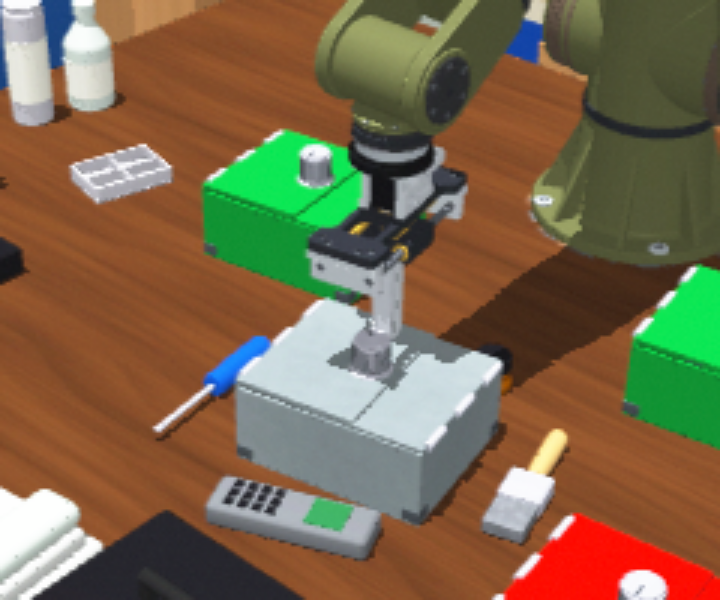

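```bash
python3 -m jog '[[0,0,-0.05,0,0,0,-1],[0,0,-0.1,0,0,0,-1],[0.012,0.051,-0.11,0,0,-0.694,1],[0.012,0.051,-0.11,0,0,-0.694,1],[0.012,0.051,-0.11,0,0,-0.694,1],[0.012,0.051,-0.11,0,0,-0.694,1],[0.012,0.051,-0.11,0,0,-0.694,1],[0.012,0.051,-0.11,0,0,-0.694,1],[0.012,0.051,-0.11,0,0,-0.694,1],[0.012,0.051,-0.11,0,0,-0.694,1],[0.012,0.051,-0.11,0,0,-0.694,1]]'
python3 -m jog '[[0,0,0,0,0,-0.694,-0.2],[0,0,0,0,0,-0.694,-0.2],[0,0,0,0,0,-0.694,-0.2],[0,0,0,0,0,-0.694,-0.2],[0,0,0,0,0,-0.694,-0.2],[0,0,0,0,0,-0.694,-0.2],[0,0,0,0,0,-0.694,-0.2],[0,0,0,0,0,-0.694,-0.2],[0,0,0,0,0,-0.694,-0.2]]'
python3 - <<'E'
from h import *
where()
from station import camera
I={}
for n in("scene","top"):
    I[n]=camera(n)["image"]
    cv2.imwrite(f"pics/{n}7.png",cv2.resize(I[n][180:300,250:390,::-1],None,fx=5,fy=5,interpolation=cv2.INTER_CUBIC))
    for P in([0,0,.12],[0,0,.09]):print(n,(proj(n,c2w(V,P))-[250,180])*5)
E
```

```text
time_s: 9.6
ee_pos: [0.544, 0.0561, 0.1969]
eef_rot: [-3.141, -0.004, 2.863]
force: [0.4, 0.4, -1.0]
grip_width: 0.0686
time_s: 10.5
ee_pos: [0.544, 0.056, 0.1967]
eef_rot: [3.138, -0.003, -2.331]
force: [0.2, 0.5, 0.2]
grip_width: 0.0375
t 10.5 case [-1.000e-04 -4.000e-04  1.967e-01] rpy [ 3.138e+00 -3.000e-03 -2.331e+00] q6 -2.346 F [0.2 0.5 0.2] M [ 0.07 -0.11 -0.04] w 0.0375
scene [362.5107249  309.56078516]
scene [361.45284459 354.84968627]
top [306.88245237 176.27005868]
top [308.84392523 185.43659286]
```

View pics/scene7.png

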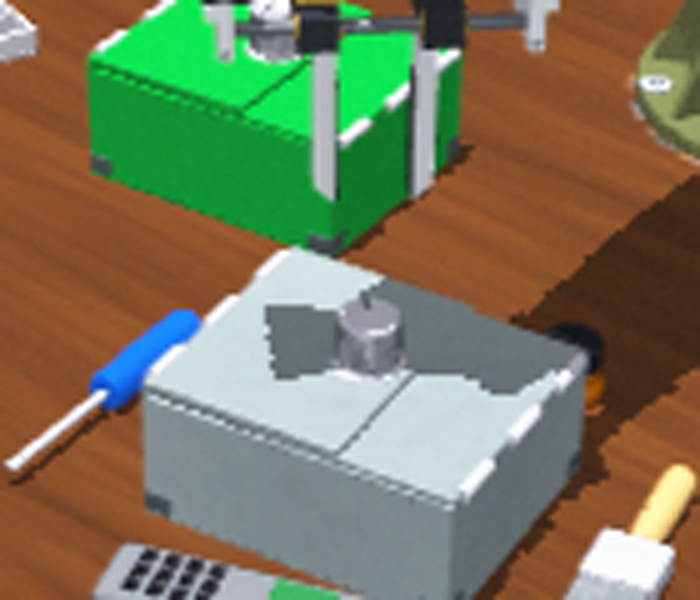

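View pics/top7.png

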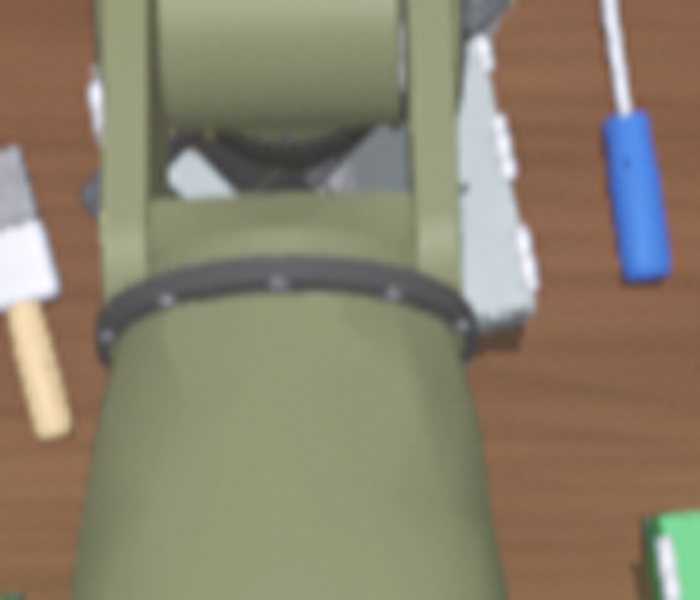

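Run:
```python
from h import *
print((proj("scene",np.array([.544,.056,.1967]))-[250,180])*5,(proj("scene",np.array([.547,.056,.1967]))-[250,180])*5,(proj("scene",np.array([.544,.059,.1967]))-[250,180])*5)
```

```text
[364.610421   188.32061128] [360.84216311 190.56809756] [368.96011867 190.39107837]
```

```bash
python3 -m jog '[[0,0,0,0,0,0,0.3],[0,0,0,0,0,0,0.3],[0,0,0,0,0,0,0.3],[0,0,0,0,0,0,0.3],[0,0,0.03,0,0,0,0.3],[0,0,0.06,0,0,0,0.3],[0,0,0.085,0,0,0,0.3],[0,0,0.101,0,0,0,0.3],[0,0,0.101,0,0,0,0.3]]' 20
python3 -c "
from h import *;where()"
```

```text
time_s: 11.5
ee_pos: [0.5425, 0.056, 0.0938]
eef_rot: [3.136, -0.005, -2.333]
force: [0.8, 0.6, 0.2]
grip_width: 0.0611
t 11.5 case [-0.0016 -0.0001  0.0938] rpy [ 3.136 -0.005 -2.333] q6 -2.344 F [0.8 0.6 0.2] M [ 0.07 -0.08  0.04] w 0.0611
```

```bash
python3 -m jog '[[0,0,0,0,0,0,-1],[0,0,0,0,0,0,-1],[0,0,0,0,0,0,-1],[0,0,0,0,0,0,-1],[0,0,0,0,0,0,-1],[0,0,0,0,0,0,-1]]' 25
python3 -c "
from h import *;where()"
```

```text
time_s: 12.1
ee_pos: [0.5432, 0.0557, 0.0945]
eef_rot: [3.137, -0.004, -2.333]
force: [3.7, -3.7, 3.5]
grip_width: 0.0337
t 12.1 case [-0.0009 -0.0006  0.0945] rpy [ 3.137 -0.004 -2.333] q6 -2.344 F [ 3.7 -3.7  3.5] M [-0.62 -0.85 -0.07] w 0.0337
```

```bash
python3 -m jog '[[0,0,0,0,0,0.08,-1],[0,0,0,0,0,0.17,-1],[0,0,0.0001,0,0,0.26,-1],[0,0,0.0002,0,0,0.35,-1],[0,0,0.0003,0,0,0.44,-1],[0,0,0.0004,0,0,0.53,-1],[0,0,0.0005,0,0,0.62,-1],[0,0,0.0005,0,0,0.71,-1],[0,0,0.0006,0,0,0.8,-1],[0,0,0.0006,0,0,0.8,-1]]'
python3 -c "
from h import *;where()"
```

```text
time_s: 13.1
ee_pos: [0.5429, 0.0586, 0.094]
eef_rot: [3.14, -0.007, 2.689]
force: [-0.6, 19.9, 1.1]
grip_width: 0.0332
t 13.1 case [-0.0006  0.0023  0.094 ] rpy [ 3.14  -0.007  2.689] q6 -1.082 F [-0.6 19.9  1.1] M [ 4.   -0.23 -0.02] w 0.0332
```

```bash
python3 -m jog '[[0.0003,0.001,0,0,0,0,-1],[0.0003,0.001,0,0,0,0,-1],[0.0003,0.001,0,0,0,0,-1]]'
python3 -c "
from h import *;where()"
```

```text
time_s: 13.4
ee_pos: [0.5429, 0.0592, 0.094]
eef_rot: [3.141, -0.008, 2.688]
force: [-1.4, -4.8, 0.4]
grip_width: 0.0334
t 13.4 case [-0.0006  0.0029  0.094 ] rpy [ 3.141 -0.008  2.688] q6 -1.08 F [-1.4 -4.8  0.4] M [-0.76 -0.   -0.02] w 0.0334
```

```bash
python3 -m jog '[[-0.0008,0,0,0,0,0.08,-1],[-0.0015,0,0,0,0,0.16,-1],[-0.002,0,0.0001,0,0,0.24,-1],[-0.0025,0,0.0002,0,0,0.32,-1],[-0.0025,0,0.0003,0,0,0.4,-1],[-0.0025,0,0.0003,0,0,0.48,-1]]'
python3 -c "
from h import *;where()"
```

```text
time_s: 14.0
ee_pos: [0.5446, 0.0601, 0.0937]
eef_rot: [-3.137, -0.009, 1.93]
force: [-2.4, 13.8, 0.3]
grip_width: 0.0335
t 14.0 case [0.0013 0.0034 0.0937] rpy [-3.137 -0.009  1.93 ] q6 -0.323 F [-2.4 13.8  0.3] M [ 2.64 -0.11  0.07] w 0.0335
```

```bash
python3 -m jog '[[0,0,0,0,0,0,-0.1],[0,0,0,0,0,0,-0.1],[-0.0026,0,0,0,0,0,-0.1],[-0.0026,0,0,0,0,0,-0.1],[-0.0026,0,0,0,0,0,-1],[-0.0026,0,0,0,0,0,-1],[-0.0026,0,0,0,0,0,-1],[-0.0026,0,0,0,0,0,-1]]' 25
python3 -c "
from h import *;where()"
```

```text
time_s: 14.8
ee_pos: [0.5455, 0.0575, 0.0937]
eef_rot: [-3.137, -0.009, 1.93]
force: [-0.4, -0.9, 0.1]
grip_width: 0.0332
t 14.8 case [0.0017 0.0007 0.0937] rpy [-3.137 -0.009  1.93 ] q6 -0.328 F [-0.4 -0.9  0.1] M [-0.29 -0.08  0.01] w 0.0332
```

```bash
python3 -m jog '[[0,0,0,0,0,0.07,-1],[0,0,0,0,0,0.14,-1],[0,0,0,0,0,0.21,-1],[0,0,0.0001,0,0,0.28,-1],[0,0,0.0002,0,0,0.35,-1],[0,0,0.0002,0,0,0.35,-1]]'
python3 -c "
from h import *;where()"
```

```text
time_s: 15.4
ee_pos: [0.5454, 0.0572, 0.0935]
eef_rot: [-3.133, -0.005, 1.378]
force: [-2.2, -3.9, 2.5]
grip_width: 0.0333
t 15.4 case [0.0015 0.0004 0.0935] rpy [-3.133 -0.005  1.378] q6 0.224 F [-2.2 -3.9  2.5] M [-0.78  0.3   0.16] w 0.0333
```

```bash
python3 -m jog '[[0,0,0,0,0,0.06,-1],[0,0,0,0,0,0.12,-1],[0,0,0,0,0,0.12,-1]]'
python3 -c "
from h import *;where()"
python3 -m jog '[[0,0,0,0,0,0.06,-1],[0,0,0,0,0,0.12,-1],[0,0,0,0,0,0.12,-1]]'
python3 -c "
from h import *;where()"
```

```text
time_s: 15.7
ee_pos: [0.5451, 0.0566, 0.0936]
eef_rot: [-3.131, -0.002, 1.19]
force: [-3.4, -5.7, 4.0]
grip_width: 0.0337
t 15.7 case [ 0.0011 -0.0001  0.0936] rpy [-3.131e+00 -2.000e-03  1.190e+00] q6 0.412 F [-3.4 -5.7  4. ] M [-1.15  0.65  0.37] w 0.0337
time_s: 16.0
ee_pos: [0.5447, 0.0563, 0.0936]
eef_rot: [-3.131, 0.002, 1.002]
force: [-5.7, -4.8, 3.7]
grip_width: 0.0335
t 16.0 case [ 0.0006 -0.0004  0.0936] rpy [-3.131e+00  2.000e-03  1.002e+00] q6 0.6 F [-5.7 -4.8  3.7] M [-0.99  0.92  0.32] w 0.0335
```

```bash
python3 -m jog '[[0,0,0,0,0,0,-1],[0,0,0,0,0,0.06,-1],[0,0,0,0,0,0.12,-1],[0,0,0,0,0,0.12,-1]]' 45
python3 - <<'E'
from h import *
where()
from station import camera
I=camera("scene")["image"]
cv2.imwrite("pics/scene8.png",cv2.resize(I[200:280,280:370,::-1],None,fx=7,fy=7,interpolation=cv2.INTER_CUBIC))
E
```

```text
time_s: 16.4
ee_pos: [0.544, 0.0559, 0.0936]
eef_rot: [-3.131, 0.006, 0.814]
force: [-7.2, -4.3, 5.0]
grip_width: 0.0332
t 16.4 case [-0.0001 -0.0005  0.0936] rpy [-3.131  0.006  0.814] q6 0.788 F [-7.2 -4.3  5. ] M [-1.01  1.24  0.79] w 0.0332
```

View pics/scene8.png

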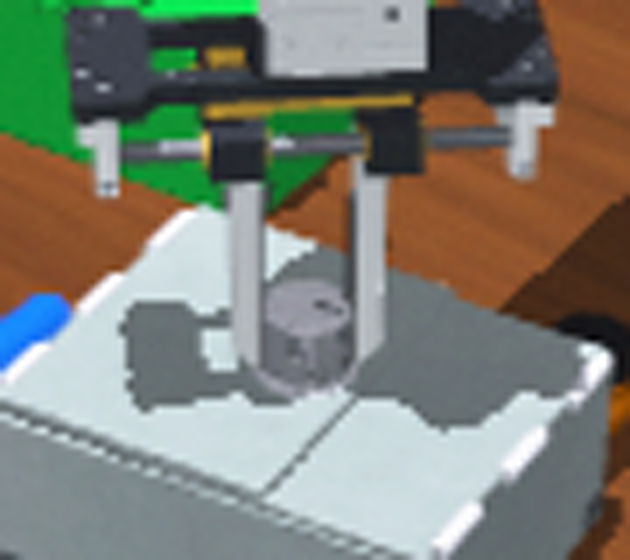

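Run:
```python
import cv2,numpy as np
from station import camera
I=camera("scene")["image"][:,:,::-1]
a=cv2.resize(I[228:262,305:345],None,fx=10,fy=10,interpolation=cv2.INTER_CUBIC)
b=cv2.imread("pics/scene7.png")[240:410,275:475];b=cv2.resize(b,(400,340))
cv2.imwrite("pics/cmp.png",np.hstack([b,a]))
```

```text
(no output)
```

View pics/cmp.png

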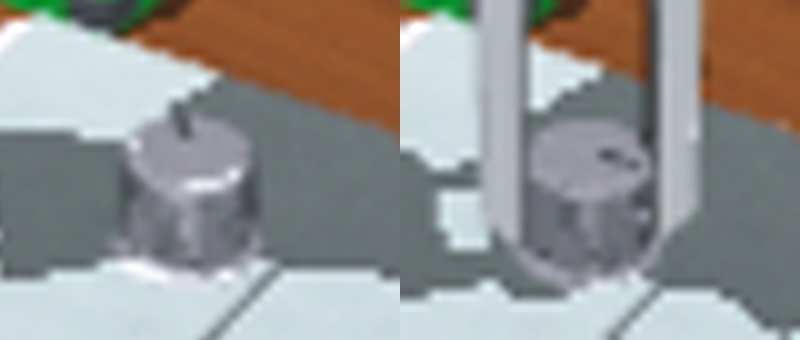

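```bash
python3 -m jog '[[0,0,0,0,0,0.06,-1],[0,0,0,0,0,0.12,-1],[0,0,0,0,0,0.18,-1],[0,0,0,0,0,0.24,-1],[0,0,0,0,0,0.3,-1],[0,0,0,0,0,0.3,-1]]'
python3 - <<'E'
from h import *
where()
from station import camera
I=camera("scene")["image"][:,:,::-1]
a=cv2.resize(I[228:262,305:345],None,fx=10,fy=10,interpolation=cv2.INTER_CUBIC)
b=cv2.imread("pics/cmp.png")[:,400:]
cv2.imwrite("pics/cmp2.png",np.hstack([b,a]))
E
```

```text
time_s: 17.1
ee_pos: [0.5438, 0.0569, 0.0938]
eef_rot: [-3.133, 0.01, 0.346]
force: [-3.2, 4.5, 3.8]
grip_width: 0.0334
t 17.1 case [-0.0001  0.0004  0.0938] rpy [-3.133  0.01   0.346] q6 1.257 F [-3.2  4.5  3.8] M [0.87 0.54 0.32] w 0.0334
```

View pics/cmp2.png

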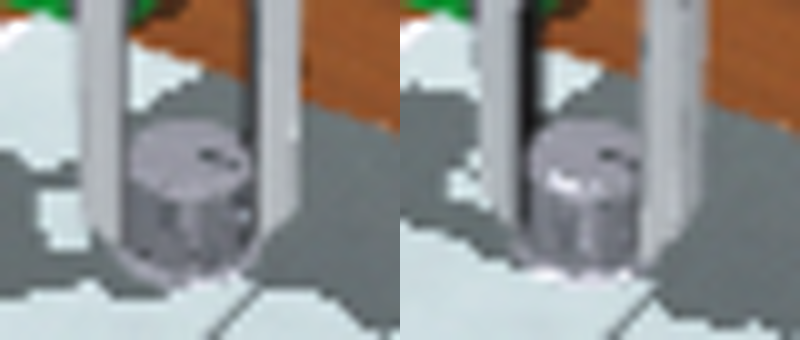

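```bash
python3 -m jog '[[0.0005,0,0,0,0,-0.05,-1],[0.001,0,0,0,0,-0.12,-1],[0.0013,0,0,0,0,-0.2,-1],[0.0013,0,-0.0001,0,0,-0.28,-1],[0.0013,0,-0.0002,0,0,-0.36,-1],[0.0013,0,-0.0003,0,0,-0.44,-1],[0.0013,0,-0.0004,0,0,-0.52,-1],[0.0013,0,-0.0004,0,0,-0.6,-1],[0.0013,0,-0.0005,0,0,-0.68,-1],[0.0013,0,-0.0006,0,0,-0.76,-1],[0.0013,0,-0.0006,0,0,-0.84,-1],[0.0013,0,-0.0007,0,0,-0.92,-1],[0.0013,0,-0.0007,0,0,-0.97,-1],[0.0013,0,-0.0007,0,0,-1,-1],[0.0013,0,-0.0007,0,0,-1,-1]]'
python3 - <<'E'
from h import *
where()
from station import camera
I=camera("scene")["image"][:,:,::-1]
a=cv2.resize(I[228:262,305:345],None,fx=10,fy=10,interpolation=cv2.INTER_CUBIC)
b=cv2.imread("pics/cmp2.png")[:,400:]
cv2.imwrite("pics/cmp3.png",np.hstack([b,a]))
E
```

```text
time_s: 18.65
ee_pos: [0.546, 0.0563, 0.0948]
eef_rot: [-3.134, -0.006, 1.924]
force: [4.8, -9.7, -1.2]
grip_width: 0.0328
t 18.65 case [ 0.0019 -0.0006  0.0948] rpy [-3.134 -0.006  1.924] q6 -0.32 F [ 4.8 -9.7 -1.2] M [-1.92 -1.14  0.06] w 0.0328
```

View pics/cmp3.png

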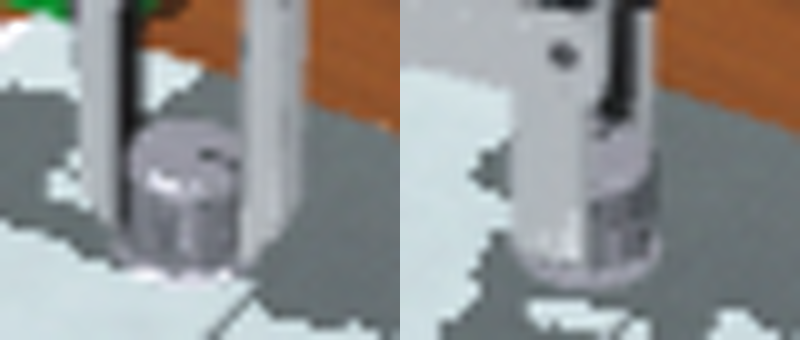

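```bash
python3 -m jog '[[0,0,0,0,0,0,0.3],[0,0,0,0,0,0,0.3],[0,0,0,0,0,0,0.3],[0,0,-0.05,0,0,0,0.3],[0,0,-0.1,0,0,0,0.3],[-0.05,0,-0.1,0,0,0,0.3],[-0.1,0,-0.1,0,0,0,0.3],[-0.15,0,-0.1,0,0,0,0.3],[-0.2,0,-0.1,0,0,0,0.3],[-0.2,0,-0.1,0,0,0,0.3]]'
python3 - <<'E'
from h import *
where()
from station import camera
o=[]
for n,(u,v) in (("scene",(305,228)),("top",(292,195))):
    I=camera(n)["image"][:,:,::-1]; cv2.imwrite(f"pics/{n}9.png",I)
    o.append(cv2.resize(I[v:v+34,u:u+40],None,fx=10,fy=10,interpolation=cv2.INTER_CUBIC))
cv2.imwrite("pics/cmp4.png",np.hstack(o))
E
```

```text
time_s: 19.7
ee_pos: [0.6163, -0.1366, 0.1925]
eef_rot: [-3.133, -0.006, 1.918]
force: [-0.9, 0.6, -0.9]
grip_width: 0.0608
t 19.7 case [ 0.0321 -0.2036  0.1925] rpy [-3.133 -0.006  1.918] q6 -0.624 F [-0.9  0.6 -0.9] M [-0.09 -0.07  0.01] w 0.0608
```

View pics/cmp4.png

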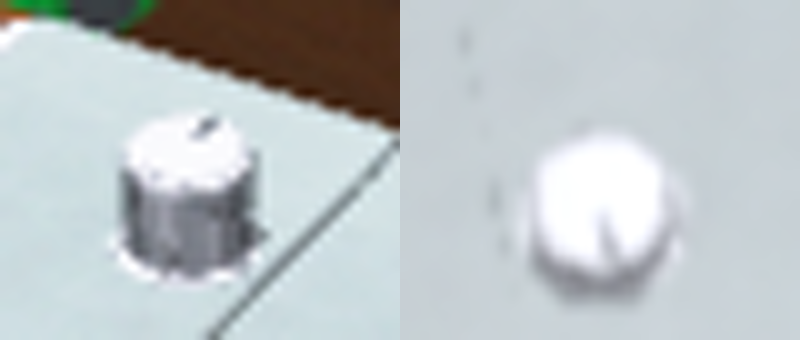

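View pics/top9.png

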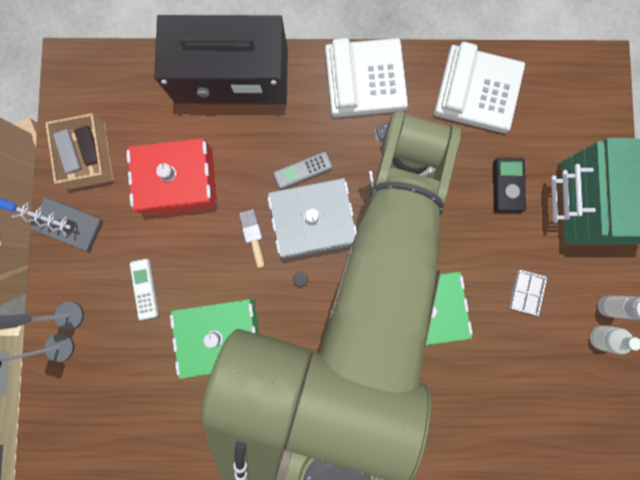

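```bash
python3 - <<'E'
from h import *
C=np.array([.5455,.0577])
off={}
def P(n,az,r,z,u,v): return ((proj(n,np.array([C[0]+r*np.cos(az),C[1]+r*np.sin(az),z]))-[u,v])*10).round(0)
for z in (.1207,):
  print("centre scene",P("scene",0,0,z,305,228),"top",P("top",0,0,z,292,195))
  for az in np.arange(1.4,4.3,.2):
    print(round(az,1),"scene in",P("scene",az,.006,z,305,228)-P("scene",0,0,z,305,228),"out",P("scene",az,.016,z,305,228)-P("scene",0,0,z,305,228)," top out",P("top",az,.016,z,292,195)-P("top",0,0,z,292,195))
E
python3 - <<'E'
import cv2,numpy as np
a=cv2.imread("pics/cmp.png")[:, :]
s=cv2.imread("pics/scene9.png")[228:262,305:345]
s=cv2.resize(s,None,fx=16,fy=16,interpolation=cv2.INTER_CUBIC)
b=cv2.resize(cv2.imread("pics/cmp2.png")[:,:400],None,fx=1.6,fy=1.6,interpolation=cv2.INTER_CUBIC)
o=np.hstack([b[100:360,150:550],s[100:360,150:550]])
for x in(0,400):
  for i in range(0,400,50):cv2.line(o,(x+i,0),(x+i,8),(0,0,255),1)
cv2.imwrite("pics/cmp5.png",o)
E
```

```text
centre scene [175. 141.] top [189. 196.]
1.4 scene in [14. 10.] out [38. 27.]  top out [-67. -12.]
1.6 scene in [17.  8.] out [46. 22.]  top out [-68.   2.]
1.8 scene in [20.  6.] out [53. 17.]  top out [-66.  15.]
2.0 scene in [21.  4.] out [57. 10.]  top out [-62.  27.]
2.2 scene in [22.  1.] out [59.  4.]  top out [-55.  39.]
2.4 scene in [22. -1.] out [59. -3.]  top out [-46.  49.]
2.6 scene in [21. -4.] out [ 56. -10.]  top out [-36.  57.]
2.8 scene in [19. -6.] out [ 51. -16.]  top out [-23.  63.]
3.0 scene in [17. -8.] out [ 44. -21.]  top out [-10.  66.]
3.2 scene in [ 13. -10.] out [ 36. -26.]  top out [ 3. 67.]
3.4 scene in [ 10. -11.] out [ 26. -30.]  top out [16. 65.]
3.6 scene in [  5. -12.] out [ 15. -32.]  top out [29. 60.]
3.8 scene in [  1. -13.] out [  3. -33.]  top out [41. 53.]
4.0 scene in [ -3. -13.] out [ -9. -33.]  top out [50. 44.]
4.2 scene in [ -8. -12.] out [-20. -32.]  top out [58. 33.]
```

View pics/cmp5.png

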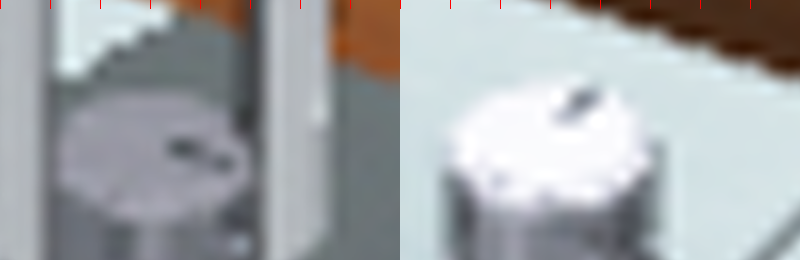

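Run:
```python
from h import *
from station import status
o=status.get_obs();R0=R.from_euler("xyz",o["eef_rot"])
print(R0.inv().apply(np.array([.5455,.0577,.0945])-o["ee_pos"]).round(4),(R0.inv()*R.from_euler("xyz",[np.pi,0,1.918])).as_rotvec()/1.5708)
```

```text
[2.017e-01 2.000e-04 9.990e-02] [-0.00538777 -0.00456879  0.00219253]
```

```bash
python3 -m jog '[[0.05,0,0,-0.005,-0.005,0,0.3],[0.1,0,0,-0.005,-0.005,0,0.3],[0.15,0,0,-0.005,-0.005,0,0.3],[0.2,0,0,-0.005,-0.005,0,0.3],[0.202,0,0,-0.005,-0.005,0,0.3],[0.202,0,0.04,-0.005,-0.005,0,0.3],[0.202,0,0.08,-0.005,-0.005,0,0.3],[0.202,0,0.1,-0.005,-0.005,0,0.3],[0.202,0,0.1,-0.005,-0.005,0,-1],[0.202,0,0.1,-0.005,-0.005,0,-1],[0.202,0,0.1,-0.005,-0.005,0,-1],[0.202,0,0.1,-0.005,-0.005,0,-1],[0.202,0,0.1,-0.005,-0.005,0,-1],[0.202,0,0.1,-0.005,-0.005,0,-1]]' 30
python3 -c "
from h import *;where()"
```

```text
time_s: 21.2
ee_pos: [0.5456, 0.0579, 0.0956]
eef_rot: [3.141, 0.001, 1.921]
force: [-3.7, 0.0, 7.4]
grip_width: 0.0335
t 21.2 case [0.0018 0.0011 0.0956] rpy [3.141e+00 1.000e-03 1.921e+00] q6 -0.311 F [-3.7  0.   7.4] M [-0.12  0.61  0.04] w 0.0335
```

Centred. Screw on again to the stop, watching torque.

```bash
python3 -m jog '[[0,0,0,0,0,0.09,-1],[0,0,0.0001,0,0,0.18,-1],[0,0,0.0002,0,0,0.27,-1],[0,0,0.0003,0,0,0.36,-1],[0,0,0.0004,0,0,0.45,-1],[0,0,0.0004,0,0,0.54,-1],[0,0,0.0005,0,0,0.63,-1],[0,0,0.0006,0,0,0.72,-1],[0,0,0.0006,0,0,0.75,-1]]'
python3 -c "
from h import *;where()"
python3 -m jog '[[0,0,0,0,0,0.06,-1],[0,0,0,0,0,0.12,-1]]'
python3 -c "
from h import *;where()"
python3 -m jog '[[0,0,0,0,0,0.06,-1],[0,0,0,0,0,0.12,-1]]'
python3 -c "
from h import *;where()"
python3 -m jog '[[0,0,0,0,0,0.06,-1],[0,0,0,0,0,0.12,-1]]'
python3 -c "
from h import *;where()"
```

```text
time_s: 22.1
ee_pos: [0.5457, 0.0578, 0.0956]
eef_rot: [3.14, -0.001, 0.738]
force: [-0.8, -1.2, 1.0]
grip_width: 0.0334
t 22.1 case [0.002  0.0009 0.0956] rpy [ 3.14e+00 -1.00e-03  7.38e-01] q6 0.873 F [-0.8 -1.2  1. ] M [-0.2   0.14  0.08] w 0.0334
time_s: 22.3
ee_pos: [0.5457, 0.0577, 0.0959]
eef_rot: [3.14, -0.001, 0.546]
force: [0.3, 0.2, -2.4]
grip_width: 0.0332
t 22.3 case [0.002  0.0009 0.0959] rpy [ 3.14e+00 -1.00e-03  5.46e-01] q6 1.065 F [ 0.3  0.2 -2.4] M [-0.07  0.03  0.13] w 0.0332
time_s: 22.5
ee_pos: [0.5457, 0.0577, 0.096]
eef_rot: [3.14, -0.002, 0.353]
force: [1.9, -0.6, -5.1]
grip_width: 0.033
t 22.5 case [0.0019 0.0008 0.096 ] rpy [ 3.14e+00 -2.00e-03  3.53e-01] q6 1.257 F [ 1.9 -0.6 -5.1] M [-0.09 -0.2   0.34] w 0.033
time_s: 22.7
ee_pos: [0.5461, 0.0577, 0.0963]
eef_rot: [3.14, -0.003, 0.162]
force: [3.1, -0.5, -2.9]
grip_width: 0.0334
t 22.7 case [0.0023 0.0008 0.0963] rpy [ 3.14e+00 -3.00e-03  1.62e-01] q6 1.449 F [ 3.1 -0.5 -2.9] M [-0.01 -0.38  0.74] w 0.0334
```

```bash
python3 -m jog '[[0,0,0,0,0,0,0.3],[0,0,0,0,0,0,0.3],[0,0,0,0,0,0,0.3],[0,0,-0.05,0,0,0,0.3],[0,0,-0.1,0,0,0,0.3],[0.01,0.05,-0.1,0,0,0,0.3],[0.02,0.1,-0.1,0,0,0,0.3],[0.03,0.15,-0.1,0,0,0,0.3],[0.04,0.2,-0.1,0,0,0,0.3],[0.04,0.2,-0.1,0,0,0,0.3]]'
python3 - <<'E'
from h import *
where()
from station import camera
o=[]
for n,(u,v) in (("scene",(310,230)),("top",(295,200))):
    I=camera(n)["image"][:,:,::-1]; cv2.imwrite(f"pics/{n}10.png",I)
    J=cv2.imread(f"pics/{n}9.png")
    o.append(np.vstack([cv2.resize(K[v:v+25,u:u+30],None,fx=12,fy=12,interpolation=cv2.INTER_CUBIC) for K in (J,I)]))
cv2.imwrite("pics/cmp6.png",np.hstack(o))
E
```

```text
time_s: 23.7
ee_pos: [0.6179, -0.138, 0.1961]
eef_rot: [3.139, -0.003, 0.159]
force: [-0.2, -0.3, -0.0]
grip_width: 0.061
t 23.7 case [ 0.0334 -0.2054  0.1961] rpy [ 3.139e+00 -3.000e-03  1.590e-01] q6 1.135 F [-0.2 -0.3 -0. ] M [-0.06  0.05 -0.03] w 0.061
```

View pics/cmp6.png

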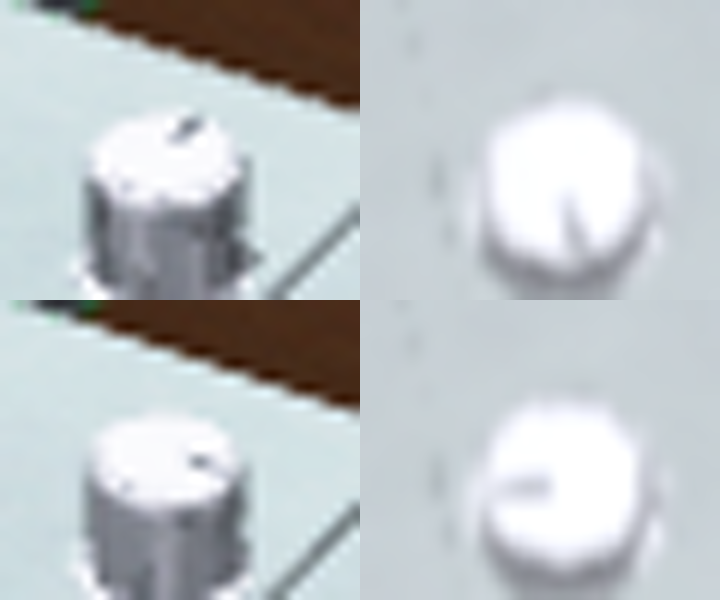

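```bash
python3 - <<'E'
from h import *
from station import status
o=status.get_obs();R0=R.from_euler("xyz",o["eef_rot"])
print(R0.inv().apply(np.array([.5456,.0578,.0945])-o["ee_pos"]).round(4))
E
python3 -m jog '[[-0.01,-0.05,0,0,0,0,0.3],[-0.02,-0.1,0,0,0,0,0.3],[-0.03,-0.15,0,0,0,0,0.3],[-0.04,-0.2,0,0,0,0,0.3],[-0.04,-0.2,0,0,0,0,0.3]]'
python3 - <<'E'
from h import *
from station import status
o=status.get_obs();R0=R.from_euler("xyz",o["eef_rot"])
where();print(R0.inv().apply(np.array([.5456,.0578,.0945])-o["ee_pos"]).round(4))
E
```

```text
[-0.0403 -0.201   0.1014]
time_s: 24.3
ee_pos: [0.5435, 0.0625, 0.1966]
eef_rot: [3.141, -0.003, 0.168]
force: [0.7, -0.6, 0.7]
grip_width: 0.0613
t 24.3 case [0.0007 0.006  0.1966] rpy [ 3.141e+00 -3.000e-03  1.680e-01] q6 1.451 F [ 0.7 -0.6  0.7] M [0.   0.   0.03] w 0.0613
[0.001  0.0049 0.1021]
```

```bash
python3 -m jog '[[0.001,0.005,0,0,0,0,0.3],[0.001,0.005,0.04,0,0,0,0.3],[0.001,0.005,0.08,0,0,0,0.3],[0.001,0.005,0.101,0,0,0,0.3],[0.001,0.005,0.102,0,0,0,-1],[0.001,0.005,0.102,0,0,0,-1],[0.001,0.005,0.102,0,0,0,-1],[0.001,0.005,0.102,0,0,0,-1],[0.001,0.005,0.102,0,0,0,-1],[0.001,0.005,0.102,0,0,0,-1]]' 30
python3 -c "
from h import *;where()"
```

```text
time_s: 25.3
ee_pos: [0.5462, 0.0577, 0.0954]
eef_rot: [3.141, -0.005, 0.168]
force: [3.2, 0.1, 1.6]
grip_width: 0.0337
t 25.3 case [0.0024 0.0007 0.0954] rpy [ 3.141 -0.005  0.168] q6 1.442 F [3.2 0.1 1.6] M [-0.08 -0.5  -0.01] w 0.0337
```

```bash
python3 -m jog '[[0,0,0,0,0,-0.04,-1],[0,0,0,0,0,-0.1,-1],[0,0,0,0,0,-0.17,-1],[0,0,-0.0001,0,0,-0.24,-1],[0,0,-0.0002,0,0,-0.32,-1],[0,0,-0.0003,0,0,-0.4,-1],[0,0,-0.0004,0,0,-0.48,-1],[0,0,-0.0004,0,0,-0.56,-1],[0,0,-0.0005,0,0,-0.64,-1],[0,0,-0.0006,0,0,-0.72,-1],[0,0,-0.0006,0,0,-0.8,-1],[0,0,-0.0007,0,0,-0.88,-1],[0,0,-0.0007,0,0,-0.94,-1],[0,0,-0.0007,0,0,-0.98,-1],[0,0,-0.0007,0,0,-0.99,-1],[0,0,-0.0007,0,0,-0.99,-1],[0,0,-0.0007,0,0,-0.99,-1]]'
python3 - <<'E'
from h import *
where()
from station import camera
I=camera("scene")["image"][:,:,::-1];cv2.imwrite("pics/scene11f.png",I)
J=cv2.imread("pics/scene9.png")
cv2.imwrite("pics/cmp7.png",np.hstack([cv2.resize(K[200:270,280:360],None,fx=5,fy=5,interpolation=cv2.INTER_CUBIC) for K in (J,I)]))
E
```

```text
time_s: 27.0
ee_pos: [0.5456, 0.0584, 0.0962]
eef_rot: [3.138, -0.0, 1.723]
force: [-4.1, 4.5, 2.3]
grip_width: 0.0337
t 27.0 case [0.0019 0.0015 0.0962] rpy [ 3.138 -0.     1.723] q6 -0.113 F [-4.1  4.5  2.3] M [0.87 0.69 0.03] w 0.0337
```

View pics/cmp7.png

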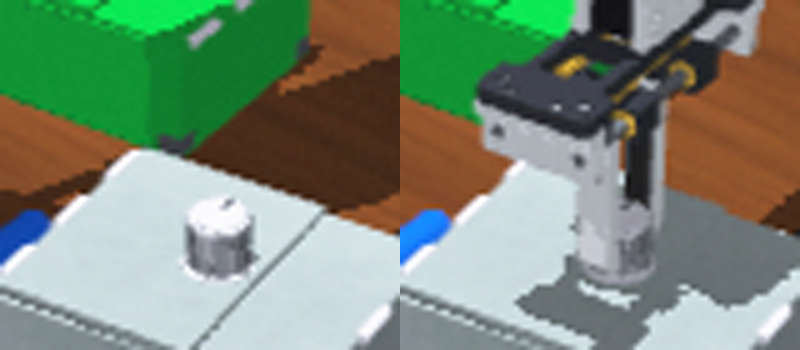

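View pics/scene11f.png

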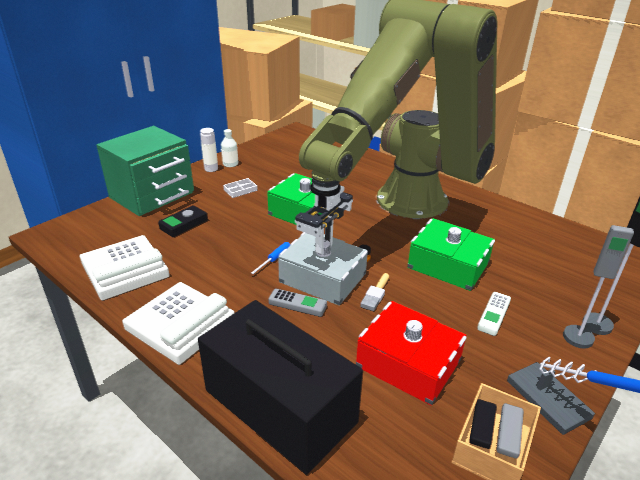

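```bash
python3 -c "
from station import ctrl
print(ctrl.hand_in())
from h import *;where()"
```

```text
the job is handed in; nothing more can be done
None
the job is handed in; nothing more can be done
```

I folded the notched flap down first, then the flap with the nut over it. I screwed the nut clockwise to its stop, backed it off about a quarter turn and handed in at about 27 s, still gripping it at 30 N.

**Stop:** The torque about the tool axis rose from about 0.08 N m to 0.74 N m. Earlier, the mark on the nut stayed put while the tool slipped 0.47 rad round it. I drove the nut to the stop twice, letting go in between to look at the mark.

**Back-off:** The last back-off measured 1.555 rad of tool rotation, ending at about 0.03 N m. The finger hid the mark afterwards, so I could not check the final nut angle by eye. An earlier back-off of 1.578 rad read as roughly 1.65 to 1.8 rad from the mark in the pictures, with about 0.1 rad of reading error. An earlier, rougher estimate from a partly hidden view gave about 1.3 rad. Nearly all of these readings fall inside the allowed range of 1.22 to 1.92 rad.

**Last picture:** Both flaps look level and the other things on the bench appear to be where they started. I checked both by eye only.

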